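# Latch the fittings crate

## Robot

A 6-joint arm with a two-finger parallel gripper is mounted at the origin on the work surface. World frame = base frame: x ahead of the robot, y to its left, z up, the work surface at z = 0. Lengths are in mm, angles in rad, forces in N, time in s.
With the tool pointing down it reaches from about 425 to 1125 mm from the base axis. Payload 14.9 kg.
Tool frame: the origin (TCP) lies midway between the tips of the shut fingers; the grasp point (between the pads) lies 19 mm behind it; z points along the fingers, x is the direction in which the jaws open and shut, and the axes are right-handed (so a half turn about z gives the same grasp; the last joint's range is limited). The gripper opens to 91 mm and grips with 3 to 60 N. Pads are 32 mm wide; open, the fingers measure 118 mm over their backs; the gripper's body (76 mm by 178 mm) begins 60 mm behind the grasp point.
Start: joints at [-1.361, 0.379, 1.734, -0, 1.028, -0.033], TCP at [168.29, -679.483, 213.932] pointing down, gripper open.
Joint ranges: [-2.77, 2.77], [-0.74, 2.19], [0, 2.66], [-1.06, 4.2], [0.31, 2.87], [-3.08, 3.08]. Speed limits (rad/s): [1.89, 1.89, 2.39, 3.14, 3.14, 3.14].

## Interface

Orientations are given as a unit quaternion [x, y, z, w].
In Python, from workcell import ctrl gives the robot as it stands.
- The arm moves only by the tool send_rows, never from a script. Its argument "motion" is text: rows parted by semicolons, each of 7 numbers parted by spaces: the turn, a rotation vector about the tool's x, y, z in degrees, then the shift along the tool's x, y, z in m, then the opening, from 0 (shut) to 1 (fully open). A call has 1 to 10 rows; each row shifts and turns the pose as measured when the row begins, along the tool's axes as they then stand; what a row does not reach is not made up. A row lasts 1/8 s, in which the tool goes at most 62.5 mm and 10.7 degrees, less where a joint would pass 70% of its speed; a pose out of reach is approached as far as the arm can. A call with a gripper value outside its range is refused whole. The fingers move at their own pace and stop on an object; the grip force is fixed at half the most. Time passes only in rows, so rows that do not move let the fingers close. It gives the time, the measured TCP pose, the force and the opening at its end, in the units of the state.
- ctrl.observe(): the state, without advancing time (a new reading comes with each control period).
- ctrl.grab_frame(name): name is "scene" or "top" or "wrist"; returns a dict with "img" (400x640x3 uint8, blue, green, red), "K" (3x3 intrinsics, pixels), "extrinsics" (4x4, takes a point from world to camera coordinates); the wrist camera has in their place "T_tool_cam" (4x4, takes a point from camera to tool coordinates, whose origin is the TCP and whose axes are the tool frame's). Camera axes: x right, y down, z forward; pixel columns grow to the right and rows downward; lengths in mm; the calibration is good to about 2 mm. A picture is of the moment at which its call begins: read the wrist's pose just before it. There is no depth.
- ctrl.sign_off(): hands the job in, once; it reports no verdict.
The state is a dict: "t": time; "joint_positions": joint angles; "qd": joint speeds; "tau": joint torques, N m; "tcp_pos": TCP position; "tool_rot": TCP orientation; "contact_force": force on the tool from outside, world axes, zero at the start; "moment": the same for the moment, N m; "width": finger opening in mm.
Only numpy, scipy, OpenCV 4.12 (cv2) and the standard library are available. Lean on these libraries where they do the work, as an engineer would, in place of code of your own. Each camera call takes 0.05 s, during which the arm holds its last target. There are 200 camera calls.

## Task

Close the sliding lid of the green fittings crate and latch it: lift the steel latch bar by its orange grip, bring its tooth over the near wall of the yellow keeper and let it drop fully home into the slot between the two walls, then let go. The keeper has slipped on its screws towards the lid and is no longer at its white mark, so feel for the slot and never force the bar against the keeper. Leave the loose fittings around the crate alone.

Things in the scene. Friction and masses are not known exactly. Their poses are not given: they have to be found in the camera images.
- crate: Green box 200 (x) x 300 (y) x 130 mm, fixed to the bench; origin under its centre on the bench. The plywood lid slides along its y axis on rails on top: +y closes it, -y opens it. The +y end of the crate is covered by a fixed green deck.
- deck: Fixed green board 200 x 120 x 10 mm, axes as the crate's; origin under its centre, 90 mm towards +y and 130 mm above the crate's origin; top face 140 mm above the bench. It carries the keeper: two yellow walls, each 34 (x) x 22 (y) mm and 17 mm high above the deck, with a slot 14 mm wide (y) between them. Bar on keeper with over 25 N, down or sideways, counts as forcing.
- slot_mark (a point): White mark on the deck's top face where the slot's middle belongs, 117 mm from the crate's origin in +y. The keeper has slipped from it: the real slot's middle lies 4 to 30 mm nearer the lid, towards -y (new each time; same x). No reading tells it: see or feel it. The keeper sits on springs and gives about 1 mm in y per 4 N.
- grip (a point): Centre of the orange grip standing on the latch bar, a block 14 mm thick (x), 24 mm (y), 30 mm tall; pinch it across its 14 mm, along the crate's x. It moves with bar and lid. With the bar level it is 110 mm towards +y and 20 mm above the pin. Pushing it along y moves the lid (about 2 N of friction; the lid stays where it is left).
- pin (a point): The pivot pin of the bar, carried by the lid on a dark bracket, parallel to the crate's x axis, 165 mm above the bench, 25 mm above the deck. The bar (steel, 14 mm wide, 10 mm high, 165 mm long, about 300 g) reaches from it towards +y, and falls by its own weight when let go.
- tooth (a point): Middle of the underside of the bar's tooth at the bar's free end, which is 10 mm (y) x 14 mm (x), 17 mm long, pointing down; 155 mm towards +y and 22 mm below the pin. With the bar level it hangs 3 mm above the deck, 14 mm below the top of the keeper's walls.
- lid (a joint): How far the lid is open, m, along the crate's -y. At 0 the level tooth stands 100 mm from the crate's origin in +y, 17 mm short of point slot_mark; the true latched value lies between -0.015 and +0.015, depending on where the keeper is. Starts 0.07 to 0.12. It can go on to -0.03.
- bar (a joint): Angle of the bar, rad: 0 level (its lower stop), growing as the tooth end is lifted, to 0.7. Over about 0.09 the tooth clears the keeper's walls; 0 in the slot is fully home.
- coupling: Loose grey pipe coupling standing on the bench, 60 mm across, 55 mm tall; origin under its centre. Leave alone.
- union: Loose blue union standing on the bench, 60 mm across, 60 mm tall; origin under its centre. Leave alone.
- elbow: Loose white elbow lying on the bench, about 65 x 65 x 40 mm; origin on its underside at its middle. Leave alone.

How it is judged:
By the outcome, as a careful person would: the job done as asked, in the order asked, and still so for the second after the job is handed in, with the robot touching nothing.
It also fails if it takes over 72 s, if anything falls off the work surface, if the arm or the gripper's body presses on something with over 40 N, if the wrist force passes 120 N, or if a joint passes its speed limit or range.

## Working session

There is one attempt and no reset: what is moved stays moved. The work goes in short steps, Python scripts to look and compute and a tool call to move; the robot and the scene stay as the last step left them, time stands still between calls to the robot, and variables do not carry over. Pictures are saved under pics/ and viewed, about 8 in all and at most 12, crops included, and the job is handed in when it is done.

Besides the shell and the picture viewer there is one more tool, called after "Call:" as name(argument=value, ...), one argument or row to a line, values as JSON. send_rows: Moves the arm, as the interface text tells. Its arguments: {"type":"object","properties":{"motion":{"type":"string"}},"required":["motion"]}

```bash
ls; mkdir -p pics; python3 - <<'E'
from workcell import ctrl
import cv2,pickle
o=ctrl.observe();print({k:o[k] for k in('t','tcp_pos','tool_rot','contact_force','width')})
d={n:ctrl.grab_frame(n) for n in('scene','top')}
pickle.dump(d,open('f0.pkl','wb'))
for n in d: cv2.imwrite(f'pics/{n}0.png',d[n]['img']);print(d[n]['K'],d[n]['extrinsics'])
E
```

```text
pics
{'t': 0.0, 'tcp_pos': array([ 168.19307133, -679.08578885,  213.29921167]), 'tool_rot': array([ 7.87521992e-01, -6.16286313e-01, -4.13418538e-04, -3.50526569e-04]), 'contact_force': array([-0.81525582,  0.54604748, -0.21232231]), 'width': 91.27906828690581}
[[366.49700453   0.         318.53830031]
 [  0.         366.49700453 200.90351461]
 [  0.           0.           1.        ]] [[ 2.98058793e-01  9.54541768e-01  3.31183186e-03 -3.14905975e+02]
 [ 7.74560593e-01 -2.39828465e-01 -5.85267627e-01 -3.97621243e+02]
 [-5.57868124e-01  1.77009377e-01 -8.10833421e-01  1.20245299e+03]
 [ 0.00000000e+00  0.00000000e+00  0.00000000e+00  1.00000000e+00]]
[[370.2163219    0.         315.83384393]
 [  0.         370.2163219  199.79475304]
 [  0.           0.           1.        ]] [[-1.76326902e-02 -9.99808634e-01  8.47257219e-03  1.31034826e+02]
 [-9.87966784e-01  1.61203136e-02 -1.53823823e-01  6.53182151e+02]
 [ 1.53657806e-01 -1.10829477e-02 -9.88061965e-01  8.04942076e+02]
 [ 0.00000000e+00  0.00000000e+00  0.00000000e+00  1.00000000e+00]]
```

View pics/scene0.png

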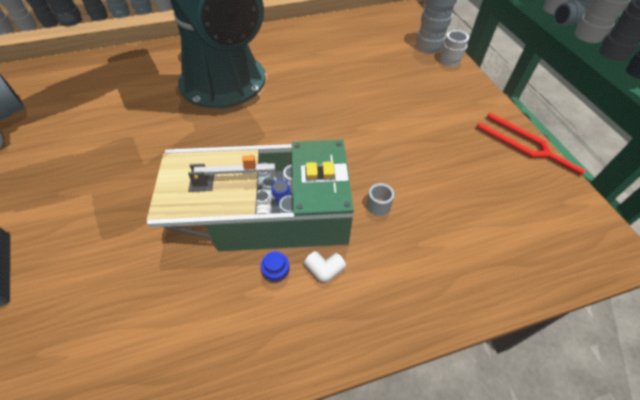

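View pics/top0.png

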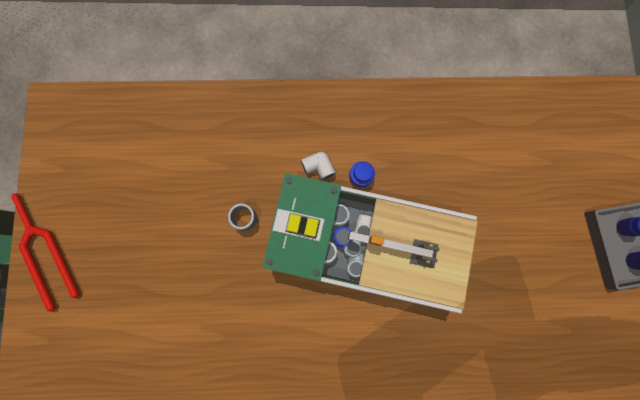

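The scene view shows the orange grip at (249,161) and the keeper at (320,171). In the top view the grip is at (377,240), the keeper walls are at (294,225) and (312,228), and the bracket is at about (425,252). Next I measure all of these.

```bash
cat >h.py <<'E'
import numpy as np,cv2
def ray(f,px):
    E=f['extrinsics'];R=E[:3,:3];c=-R.T@E[:3,3]
    d=R.T@np.linalg.inv(f['K'])@[px[0],px[1],1];return c,d/np.linalg.norm(d)
def onz(f,px,z):
    c,d=ray(f,px);return c+d*(z-c[2])/d[2]
def tri(r):
    A=sum(np.eye(3)-np.outer(d,d) for c,d in r);b=sum((np.eye(3)-np.outer(d,d))@c for c,d in r)
    p=np.linalg.solve(A,b);return p,[np.linalg.norm(np.cross(p-c,d)) for c,d in r]
def mask(img,lo,hi):return cv2.inRange(cv2.cvtColor(img,cv2.COLOR_BGR2HSV),lo,hi)
COL=dict(orange=((5,150,120),(16,255,255)),yellow=((24,150,80),(34,255,255)),green=((55,80,30),(85,255,255)))
def blobs(img,col,amin=15):
    cs,_=cv2.findContours(mask(img,*COL[col]),cv2.RETR_EXTERNAL,cv2.CHAIN_APPROX_NONE)
    return sorted([c for c in cs if cv2.contourArea(c)>=amin],key=cv2.contourArea,reverse=True)
def cen(c):
    m=cv2.moments(c);return np.array([m['m10'],m['m01']])/m['m00']
E
python3 - <<'E'
import pickle;from h import *
np.set_printoptions(precision=1,suppress=True)
d=pickle.load(open('f0.pkl','rb'))
for n,f in d.items():
  for c in COL:
    for b in blobs(f['img'],c)[:4]: print(n,c,cv2.contourArea(b),cen(b),cv2.boundingRect(b),cv2.minAreaRect(b))
  cv2.imwrite(f'pics/{n}z.png',cv2.resize(f['img'][130:250,140:370] if n=='scene' else f['img'][165:320,255:485],None,fx=3.4,fy=3.4,interpolation=cv2.INTER_CUBIC))
E
```

```text
scene orange 87.0 [248.8 162.1] (243, 156, 12, 12) ((248.60366821289062, 161.9329376220703), (11.0431547164917, 10.711859703063965), 83.6598129272461)
scene orange 85.0 [526.8 132.8] (487, 112, 80, 49) ((527.9154052734375, 134.48365783691406), (91.40648651123047, 8.66128158569336), 29.357755661010742)
scene orange 68.5 [504.5 134.9] (476, 122, 65, 30) ((508.439697265625, 136.47415161132812), (68.67327880859375, 6.302709579467773), 23.198589324951172)
scene yellow 101.0 [311.4 169.3] (307, 163, 10, 13) ((311.5, 169.0), (12.0, 9.0), 90.0)
scene yellow 95.0 [327.5 168.8] (323, 163, 10, 13) ((327.5, 169.0), (12.0, 9.0), 90.0)
scene green 9392.5 [582.7  84.1] (483, 0, 157, 223) ((592.3973388671875, 85.31925201416016), (264.5564270019531, 121.78386688232422), 52.8152961730957)
scene green 2309.5 [318.6 183.4] (292, 142, 60, 72) ((320.63037109375, 177.58560180664062), (69.98843383789062, 57.325645446777344), 86.42366790771484)
scene green 337.5 [545.8 131.7] (512, 95, 69, 71) ((545.58349609375, 131.31234741210938), (96.20442199707031, 6.062671661376953), 47.18579864501953)
top orange 192963.5 [324.2 240.1] (0, 76, 640, 324) ((319.5, 237.5), (323.0, 639.0), 90.0)
top yellow 177.0 [310.8 227.1] (304, 218, 14, 19) ((310.9882507324219, 227.05291748046875), (11.931177139282227, 17.2459716796875), 12.528807640075684)
top yellow 173.5 [293.6 223.2] (287, 214, 14, 19) ((293.5882873535156, 223.14707946777344), (11.399173736572266, 17.46256446838379), 14.03624439239502)
top green 4145.0 [303.3 227.4] (263, 174, 78, 107) ((302.0393371582031, 226.16290283203125), (58.9131965637207, 97.43912506103516), 12.994616508483887)
top green 250.5 [  4.6 248. ] (0, 234, 12, 30) ((5.5, 248.5), (11.0, 29.0), 0.0)
```

View pics/topz.png

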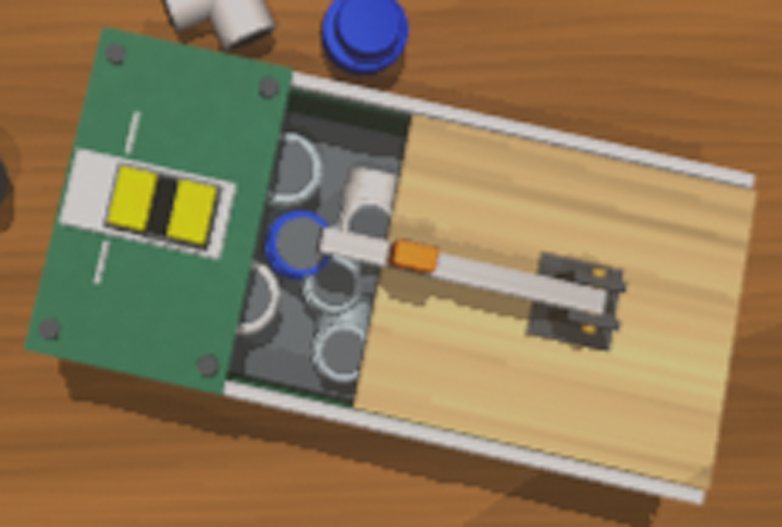

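The zoom shows the deck, the white mark line from (138,112) to (98,283), the slot at (163,205) and the grip at (413,256). The slot is visibly shifted toward the lid. I compute the positions now.

```bash
python3 - <<'E'
import pickle;from h import *
np.set_printoptions(precision=1,suppress=True)
d=pickle.load(open('f0.pkl','rb'));T=d['top'];S=d['scene']
u=lambda z:(np.array(z)+.5)/3.4-.5+[255,165]
sub=T['img'].copy();m=cv2.inRange(cv2.cvtColor(sub,cv2.COLOR_BGR2HSV),(8,190,150),(18,255,255));m[:225]=0;m[255:]=0;m[:,:360]=0;m[:,395:]=0
ys,xs=np.nonzero(m);print(len(xs),xs.min(),xs.max(),ys.min(),ys.max());go=np.array([xs.mean(),ys.mean()])
print('grip',go,tri([ray(T,go),ray(S,[248.8,162.1])]))
for a,b in(([310.8,227.1],[311.4,169.3]),([293.6,223.2],[327.5,168.8])):print('wall',tri([ray(T,a),ray(S,b)]),onz(T,a,157))
D=[onz(T,u(z),140) for z in((105,28),(292,70),(223,392),(25,350))];D=np.array(D);print(D)
print('edges',[np.linalg.norm(D[i]-D[i-1]) for i in range(4)])
xa=(D[2]+D[3]-D[0]-D[1]);ya=(D[0]+D[3]-D[1]-D[2]);xa/=np.linalg.norm(xa);ya/=np.linalg.norm(ya)
w=[onz(T,[310.8,227.1],157),onz(T,[293.6,223.2],157)];yk=(w[1]-w[0]);print('yk len',np.linalg.norm(yk));yk/=np.linalg.norm(yk)
bar=onz(T,u((345,246)),170)-onz(T,u((590,298)),170);bar/=np.linalg.norm(bar)
print('axes',xa,ya,yk,bar,np.degrees(np.arctan2(ya[1],ya[0])),np.degrees(np.arctan2(bar[1],bar[0])),np.degrees(np.arctan2(-xa[0],xa[1])))
mk=(onz(T,u((138,112)),140)+onz(T,u((98,283)),140))/2
dc=D.mean(0);slot=(w[0]+w[1])/2
print('deck c',dc,'mark',mk,'slot',slot,'mark-slot along y',(mk-slot)@ya,'deck->mark',(mk-dc)@ya)
g=onz(T,go,198)
o=dc-90*ya;print('origin',o,'grip rel y',(g-o)@ya,'slot rel y',(slot-o)@ya)
for z in((541,253),(625,270),(600,350),(527,335)):p=onz(T,u(z),150);print((p-o)@ya)
E
```

```text
76 371 382 236 244
grip [376.5 239.9] (array([554.9,   7.5, 186.3]), [np.float64(0.37072328568587853), np.float64(0.37072328568591223)])
wall (array([583.9, 131.7, 153.7]), [np.float64(0.4582687998343361), np.float64(0.45826879983426816)]) [583.8 132.1 157. ]
wall (array([592.2, 165.5, 153. ]), [np.float64(1.077585443841997), np.float64(1.0775854438419161)]) [592.1 166.3 157. ]
[[699.1 183.1 140. ]
 [671.1  69.1 140. ]
 [479.3 115.  140. ]
 [505.6 231.2 140. ]]
edges [np.float64(199.38621690369558), np.float64(117.41611724649087), np.float64(197.2042502071511), np.float64(119.15041393230075)]
yk len 35.21189984871807
axes [-1.   0.2  0. ] [0.2 1.  0. ] [0.2 1.  0. ] [0.2 1.  0. ] 76.70558417468513 77.04311810918072 76.29134110175895
deck c [588.8 149.6 140. ] mark [595.3 175.7 140. ] slot [587.9 149.2 157. ] mark-slot along y 27.472891707975723 deck->mark 26.911472146480612
origin [568.1  62.  140. ] grip rel y -54.672818427340594 slot rel y 89.43858043850486
-135.06636958803284
-185.27920705775495
-178.5359624968831
-135.30434250241947
```

```bash
cat >>h.py <<'E'
from scipy.spatial.transform import Rotation as R_
A=np.radians(76.65);YA=np.array([np.cos(A),np.sin(A),0]);XA=np.array([YA[1],-YA[0],0])
def RT(tilt=0):  # tool x = crate x, y = -crate y, z down; tilt about tool x
    return R_.from_matrix(np.c_[XA,-YA,[0,0,-1]])*R_.from_rotvec([tilt,0,0])
def rows(o,tgt,Rt,n):
    R0=R_.from_quat(o['tool_rot']);dv=(R0.inv()*Rt).as_rotvec();p0=o['tcp_pos']
    for i in range(n):
        Ri=R0*R_.from_rotvec(dv*i/n);s=Ri.inv().apply((np.array(tgt)-p0)/n)/1000
        print(np.round(np.degrees(dv)/n,2),np.round(s,4))
E
python3 - <<'E'
from workcell import ctrl;from h import *
np.set_printoptions(precision=3,suppress=True)
print(ctrl.grab_frame('wrist')['T_tool_cam'],ctrl.grab_frame('wrist')['K'])
rows(ctrl.observe(),[555,7.5,290],RT(),14)
E
```

```text
[[   1.      -0.001    0.      -0.966]
 [   0.001    0.961    0.275  -77.549]
 [  -0.001   -0.275    0.961 -171.321]
 [   0.       0.       0.       1.   ]] [[295.652   0.    314.903]
 [  0.    295.652 201.121]
 [  0.      0.      1.   ]]
[-0.    0.   -4.48] [-0.041 -0.039 -0.005]
[-0.    0.   -4.48] [-0.038 -0.042 -0.005]
[-0.    0.   -4.48] [-0.035 -0.044 -0.005]
[-0.    0.   -4.48] [-0.031 -0.047 -0.005]
[-0.    0.   -4.48] [-0.027 -0.049 -0.005]
[-0.    0.   -4.48] [-0.023 -0.051 -0.005]
[-0.    0.   -4.48] [-0.019 -0.053 -0.005]
[-0.    0.   -4.48] [-0.015 -0.054 -0.005]
[-0.    0.   -4.48] [-0.011 -0.055 -0.005]
[-0.    0.   -4.48] [-0.006 -0.056 -0.005]
[-0.    0.   -4.48] [-0.002 -0.056 -0.005]
[-0.    0.   -4.48] [ 0.003 -0.056 -0.005]
[-0.    0.   -4.48] [ 0.007 -0.056 -0.005]
[-0.    0.   -4.48] [ 0.011 -0.055 -0.005]
```

Call:
send_rows(
  motion="0 0 -4.5 -0.041 -0.039 -0.005 1;0 0 -4.5 -0.038 -0.042 -0.005 1;0 0 -4.5 -0.035 -0.044 -0.005 1;0 0 -4.5 -0.031 -0.047 -0.005 1;0 0 -4.5 -0.027 -0.049 -0.005 1;0 0 -4.5 -0.023 -0.051 -0.005 1;0 0 -4.5 -0.019 -0.053 -0.005 1;0 0 -4.5 -0.015 -0.054 -0.005 1;0 0 -4.5 -0.011 -0.055 -0.005 1;0 0 -4.5 -0.006 -0.056 -0.005 1",
)

```text
t: 1.45
tcp_pos: [443.2, -172.9, 264.8]
tool_rot: [0.966, -0.259, 0.001, -0.0]
contact_force: [1.2, -0.3, -0.2]
width: 91.6
```

```bash
python3 - <<'E'
from workcell import ctrl;from h import *
rows(ctrl.observe(),[555,7.5,290],RT(),6)
E
```

```text
[-0.01 -0.01 -2.77] [ 0.0011 -0.0354 -0.0042]
[-0.01 -0.01 -2.77] [ 0.0028 -0.0353 -0.0042]
[-0.01 -0.01 -2.77] [ 0.0045 -0.0351 -0.0042]
[-0.01 -0.01 -2.77] [ 0.0062 -0.0348 -0.0042]
[-0.01 -0.01 -2.77] [ 0.0079 -0.0345 -0.0042]
[-0.01 -0.01 -2.77] [ 0.0096 -0.0341 -0.0042]
```

Call:
send_rows(
  motion="0 0 -2.8 0.001 -0.0354 -0.0042 1;0 0 -2.8 0.003 -0.0353 -0.0042 1;0 0 -2.8 0.0045 -0.0351 -0.0042 1;0 0 -2.8 0.0062 -0.0348 -0.0042 1;0 0 -2.8 0.0079 -0.0345 -0.0042 1;0 0 -2.7 0.0096 -0.0341 -0.0042 1;0 0 0 0 0 0 1;0 0 0 0 0 0 1",
)

```text
t: 2.45
tcp_pos: [557.0, 18.4, 291.2]
tool_rot: [0.994, -0.108, 0.001, 0.0]
contact_force: [-0.4, -0.5, -0.2]
width: 91.1
```

```bash
cat >>h.py <<'E'
def wrist(ctrl):
    o=ctrl.observe();f=dict(ctrl.grab_frame('wrist'));M=np.eye(4);M[:3,:3]=R_.from_quat(o['tool_rot']).as_matrix();M[:3,3]=o['tcp_pos']
    f['extrinsics']=np.linalg.inv(M@f['T_tool_cam']);f['o']=o;return f
E
python3 - <<'E'
from workcell import ctrl;from h import *;import pickle
f=wrist(ctrl);pickle.dump(f,open('w1.pkl','wb'));cv2.imwrite('pics/w1.png',f['img'])
print(f['o']['tcp_pos'],f['o']['contact_force'],np.degrees((R_.from_quat(f['o']['tool_rot']).inv()*RT()).as_rotvec()))
for c in('orange','yellow'):
  for b in blobs(f['img'],c,40)[:4]:print(c,cv2.contourArea(b),cen(b),cv2.minAreaRect(b),onz(f,cen(b),157))
E
```

```text
[557.01491507  18.40405851 291.18645643] [-0.41041888 -0.46384213 -0.20056886] [-0.01418244 -0.12298556  0.98325895]
orange 285.5 [313.5061296  213.97606538] ((313.0, 214.0), (22.0, 14.0), 90.0) [550.07470631  -4.20137938 157.        ]
yellow 932.0 [317.60461373  33.02306867] ((317.5322265625, 33.00103759765625), (36.72283172607422, 27.114927291870117), 1.8476102352142334) [591.8210292  167.02519827 157.        ]
yellow 872.5 [316.42788921  74.36026743] ((316.505126953125, 74.35733032226562), (35.441688537597656, 26.376039505004883), 2.045408248901367) [583.20841189 132.67136861 157.        ]
```

View pics/w1.png

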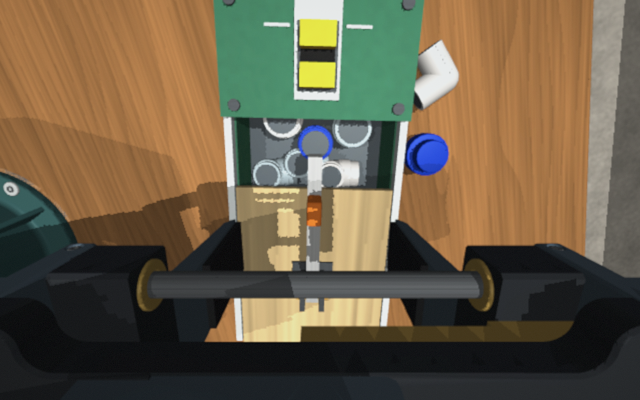

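The wrist view shows the two walls at (317.6,33) and (316.4,74), the slot between them, the grip at (313.5,214), and nothing in the fingers' way. I combine this with the earlier views.

```bash
sed -i 's/76.65/76.2/' h.py; python3 - <<'E'
from h import *;import pickle
from workcell import ctrl
np.set_printoptions(precision=1,suppress=True)
d=pickle.load(open('f0.pkl','rb'));T=d['top'];S=d['scene'];W=pickle.load(open('w1.pkl','rb'))
r=[ray(T,[376.5,239.9]),ray(S,[248.8,162.1]),ray(W,[313.5,214.])]
g,e=tri(r);print('grip',g,e)
w1=tri([ray(T,[310.8,227.1]),ray(S,[311.4,169.3]),ray(W,[316.43,74.36])]);w2=tri([ray(T,[293.6,223.2]),ray(S,[327.5,168.8]),ray(W,[317.6,33.02])])
print(w1,w2);s=(w1[0]+w2[0])/2;print('slot',s,'y travel grip->latched',(s-g)@YA-45,'x off',(s-g)@XA)
b=mask(W['img'],*COL['yellow'])[:,310:325].mean(1)>127;print('yellow rows',np.nonzero(np.diff(b.astype(int)))[0])
for v in np.nonzero(np.diff(b.astype(int)))[0]:print(onz(W,[317,v+.5],157)@YA-g@YA)
rows(ctrl.observe(),[g[0],g[1],190],RT(),4)
E
```

```text
grip [553.9   6.8 186.3] [np.float64(1.0168965158005179), np.float64(1.2943582044752904), np.float64(2.127414535355869)]
(array([583.6, 132.2, 153.5]), [np.float64(0.3989825036854872), np.float64(0.8735370268249628), np.float64(0.9563308829707214)]) (array([592.2, 166.2, 153.4]), [np.float64(0.4026728133579346), np.float64(1.861865653301437), np.float64(1.5891205424706554)])
slot [587.9 149.2 153.5] y travel grip->latched 101.39772184355525 x off -0.916898149525263
yellow rows [19 46 61 87]
175.6709087408787
153.3502807785148
140.50540298136974
117.4441303286045
[-0.  -0.   0.3] [-0.  0.  0.]
[-0.  -0.   0.3] [-0.  0.  0.]
[-0.  -0.   0.3] [-0.  0.  0.]
[-0.  -0.   0.3] [-0.  0.  0.]
```

Call:
send_rows(
  motion="0 0 0.4 0 0.006 0.01 1;0 0 0.4 0 0.006 0.02 1;0 0 0.3 0 0 0.03 1;0 0 0.3 0 0 0.03 1;0 0 0 0 0 0.015 1;0 0 0 0 0 0.008 1;0 0 0 0 0 0 1",
)

```text
t: 3.38
tcp_pos: [552.3, 0.9, 173.2]
tool_rot: [0.992, -0.124, 0.001, 0.0]
contact_force: [0.8, -0.3, -0.0]
width: 91.3
```

```bash
cat > st.py <<'E'
from workcell import ctrl;from h import *;import sys
np.set_printoptions(precision=2,suppress=True)
o=ctrl.observe();G=np.array([553.9,6.8,186.3])
dd=np.array(o['tcp_pos'])-G
Rm=R_.from_quat(o['tool_rot'])
print('t',o['t'],'tcp',o['tcp_pos'],'w',o['width'],'rel grip0 x,y',dd@XA,dd@YA,'F crate xyz',o['contact_force']@XA,o['contact_force']@YA,o['contact_force'][2],'M',o['moment'],'rot to level',np.degrees((Rm.inv()*RT()).as_rotvec()))
if len(sys.argv)>1:
    f=ctrl.grab_frame(sys.argv[2] if len(sys.argv)>2 else 'wrist');cv2.imwrite('pics/%s.png'%sys.argv[1],f['img'])
E
python3 st.py
```

```text
t 3.375 tcp [552.25   0.93 173.21] w 91.32443871593206 rel grip0 x,y -0.1968668428719658 -6.095973152324988 F crate xyz 0.8166612726322477 -0.0939266728583196 -0.018182269715695587 M [-0.03 -0.08 -0.01] rot to level [ 0.   -0.13 -0.47]
```

Call:
send_rows(
  motion="0 0 -0.4 0 -0.006 0 1;0 0 0 0 0 0 1;0 0 0 0 0 0 0.4;0 0 0 0 0 0 0.15;0 0 0 0 0 0 0;0 0 0 0 0 0 0;0 0 0 0 0 0 0;0 0 0 0 0 0 0",
)

```text
t: 4.38
tcp_pos: [555.2, 7.3, 175.6]
tool_rot: [0.993, -0.12, 0.003, -0.0]
contact_force: [0.2, 0.2, 0.2]
width: 34.1
```

```bash
python3 st.py
```

```text
t 4.375 tcp [555.18   7.26 175.58] w 34.08484705224943 rel grip0 x,y 1.1292095084008642 0.7483697203611261 F crate xyz 0.16587129021064626 0.21650679078922197 0.16734087766612002 M [-0.04 -0.09 -0.02] rot to level [-0.04 -0.33 -0.02]
```

Call:
send_rows(
  motion="0 0 0 0 0 0.001 0;0 0 0 0 0 0 0;0 0 0 0 0 0 0;0 0 0 0 0 0 0;0 0 0 0 0 0 0",
)

```text
t: 5.0
tcp_pos: [553.7, 7.5, 174.3]
tool_rot: [0.993, -0.12, 0.001, -0.0]
contact_force: [0.2, -0.8, 0.5]
width: 14.1
```

```bash
python3 st.py
```

```text
t 5.0 tcp [553.7    7.52 174.34] w 14.13882958911679 rel grip0 x,y -0.36598021192820457 0.6526842713487864 F crate xyz 0.34842396530898817 -0.7173147558018453 0.4627403034696051 M [0.05 0.1  0.06] rot to level [-0.02 -0.1  -0.01]
```

Call:
send_rows(
  motion="2.58 0 0 0 0.0005 -0.005 0;2.58 0 0 0 0.0005 -0.005 0;2.58 0 0 0 0.0005 -0.005 0;2.58 0 0 0 0.0005 -0.005 0;0 0 0 0 0 0 0;0 0 0 0 0 0 0",
)

```text
t: 5.75
tcp_pos: [552.8, 4.0, 193.7]
tool_rot: [0.989, -0.119, 0.012, -0.091]
contact_force: [0.7, 1.5, -0.4]
width: 13.9
```

```bash
python3 st.py l1
```

```text
t 5.75 tcp [552.85   4.01 193.71] w 13.91909265380744 rel grip0 x,y -0.3552052430572395 -2.957110451166972 F crate xyz 0.2828592595253047 1.6395739114065018 -0.3775137990175782 M [0.01 0.15 0.08] rot to level [-10.52  -0.11   0.02]
```

View pics/l1.png

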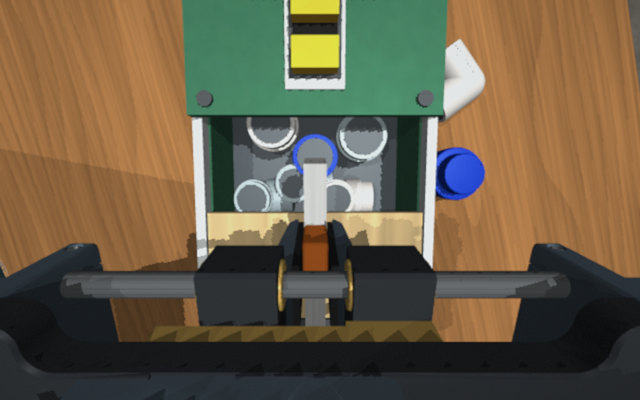

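The bar is held at (315,215) and lifted 10.5°, and its end is free. Now I slide the lid toward closed.

Call:
send_rows(
  motion="0 0 0 0 -0.0138 0.0026 0;0 0 0 0 -0.0138 0.0026 0;0 0 0 0 -0.0138 0.0026 0;0 0 0 0 -0.0138 0.0026 0;0 0 0 0 -0.0138 0.0026 0;0 0 0 0 -0.0138 0.0026 0;0 0 0 0 -0.0098 0.0018 0;0 0 0 0 0 0 0;0 0 0 0 0 0 0",
)

```text
t: 6.92
tcp_pos: [576.9, 102.5, 193.0]
tool_rot: [0.989, -0.118, 0.012, -0.09]
contact_force: [1.4, -2.7, -0.5]
width: 13.7
```

```bash
python3 st.py l2
```

```text
t 6.925 tcp [576.88 102.45 192.97] w 13.7228154645465 rel grip0 x,y -0.4965544280392199 98.37620975528756 F crate xyz 2.0407564680286585 -2.235390127778667 -0.5321246956900256 M [-0.81  0.14 -0.16] rot to level [-10.41  -0.13   0.14]
```

View pics/l2.png

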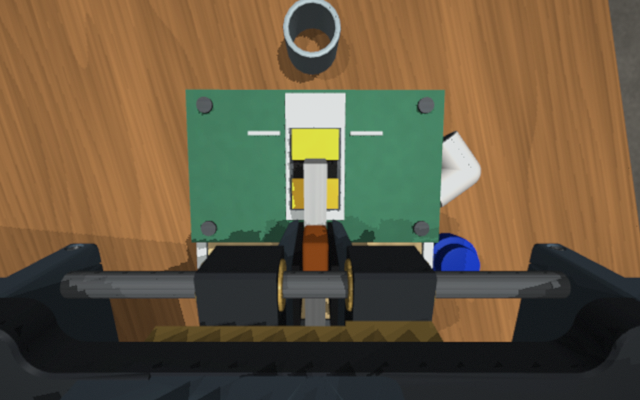

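```bash
cat > sl.py <<'E'
from workcell import ctrl;from h import *
np.set_printoptions(precision=1,suppress=True)
f=wrist(ctrl);o=f['o'];th=-np.arctan2(*(R_.from_quat(o['tool_rot']).as_matrix()[:,2]*[1,1,-1])[[2,2]]) if 0 else -(R_.from_quat(o['tool_rot']).inv()*RT()).as_rotvec()[0]
im=f['img'];h=cv2.cvtColor(im,cv2.COLOR_BGR2HSV)
ed={}
for c0,c1 in((293,302),(330,339)):
    col=h[120:220,c0:c1].astype(float);v=(im[120:220,c0:c1,2].astype(float)-im[120:220,c0:c1,0]).mean(1)
    b=v>80;k=np.nonzero(np.diff(b.astype(int)))[0]
    # subpixel at 50% level
    e=[120+i+(80-v[i])/(v[i+1]-v[i]) for i in k]
    y=[(onz(f,[(c0+c1)/2,r],157)-o['tcp_pos'])@YA for r in e]
    print('rows',np.array(e),'y rel tcp',np.array(y))
g=cv2.cvtColor(im,cv2.COLOR_BGR2GRAY)[140:185,309:322].astype(float).mean(1);i=np.argmax(np.abs(np.diff(g)));re=140+i+.5
c,s=np.cos(th),np.sin(th);zt=165+160*s+5*c
ye=(onz(f,[315.5,re],zt)-o['tcp_pos'])@YA;pin=ye-(160*c-5*s)
# pin from grasp: TCP rel pin (110.6, 9.3) when level
print('th',th,'bar end row',re,'ye',ye,'tooth level via end',pin+155,'via grasp',-(110.6*c-9.3*s)+155)
E
python3 sl.py
```

```text
rows [128.4 159.6 177.9 207.8] y rel tcp [78.  55.6 42.2 20. ]
rows [128.4 159.5 177.9 207.9] y rel tcp [78.  55.7 42.2 19.9]
th 0.18167725469872742 bar end row 157.5 ye 55.05746890702705 tooth level via end 53.59414135431743 via grasp 47.9005705245867
```

```bash
python3 - <<'E'
from h import *;import pickle
np.set_printoptions(precision=1,suppress=True)
W=pickle.load(open('w1.pkl','rb'));T=pickle.load(open('f0.pkl','rb'))['top']
im=W['img'];print('w1 col',[(r,*im[r,312:318].mean(0).astype(int)) for r in range(150,230,1) if r<162 or 190<r])
im=cv2.imread('pics/l2.png');print('l2 col',[(r,*im[r,312:318].mean(0).astype(int)) for r in list(range(152,166))+list(range(216,275,2))])
u=lambda z:(np.array(z)+.5)/3.4-.5+[255,165]
p=lambda z,h:onz(T,u(z),h)@YA
print('top: end',p((322,238),170),'grip front/back',p((392,251),200),p((438,260),200), 'deck end faces',p((292,70),140))
E
```

```text
w1 col [(150, np.int64(132), np.int64(128), np.int64(118)), (151, np.int64(133), np.int64(128), np.int64(118)), (152, np.int64(133), np.int64(128), np.int64(118)), (153, np.int64(120), np.int64(116), np.int64(108)), (154, np.int64(93), np.int64(92), np.int64(90)), (155, np.int64(84), np.int64(85), np.int64(85)), (156, np.int64(122), np.int64(124), np.int64(123)), (157, np.int64(192), np.int64(194), np.int64(193)), (158, np.int64(227), np.int64(229), np.int64(228)), (159, np.int64(226), np.int64(228), np.int64(227)), (160, np.int64(225), np.int64(227), np.int64(226)), (161, np.int64(225), np.int64(227), np.int64(226)), (191, np.int64(150), np.int64(152), np.int64(150)), (192, np.int64(119), np.int64(120), np.int64(119)), (193, np.int64(111), np.int64(112), np.int64(111)), (194, np.int64(95), np.int64(100), np.int64(107)), (195, np.int64(48), np.int64(67), np.int64(97)), (196, np.int64(18), np.int64(48), np.int64(93)), (197, np.int64(16), np.int64(48), np.int64(94)), (198, np.int64(17), np.int64(48), np.int64(94)), (199, np.int64(16), np.int64(48), np.int64(93)), (200, np.int64(16), np
[... 3128 characters left out ...]
t64(24), np.int64(68), np.int64(133)), (254, np.int64(23), np.int64(68), np.int64(132)), (256, np.int64(24), np.int64(68), np.int64(132)), (258, np.int64(24), np.int64(68), np.int64(133)), (260, np.int64(23), np.int64(67), np.int64(132)), (262, np.int64(23), np.int64(67), np.int64(132)), (264, np.int64(23), np.int64(67), np.int64(132)), (266, np.int64(23), np.int64(67), np.int64(131)), (268, np.int64(23), np.int64(67), np.int64(132)), (270, np.int64(25), np.int64(58), np.int64(111)), (272, np.int64(46), np.int64(45), np.int64(42)), (274, np.int64(61), np.int64(61), np.int64(59))]
top: end 190.52085006781303 grip front/back 153.9355434384201 128.25706819532968 deck end faces 227.1864919245006
```

```bash
python3 - <<'E'
from h import *;import pickle
np.set_printoptions(precision=1,suppress=True)
W=pickle.load(open('w1.pkl','rb'));G=np.array([553.9,6.8,186.3])@YA
p=lambda r,z,c=314:round(onz(W,[c,r],z)@YA-G,1)
print('w1 rel grip0: end',p(156.5,170),'tooth bottom?',p(153.5,143),'front bot',p(194.7,170),'front top',p(202.2,200),'back top',p(226,200),'slot',p(46.5,157,317),p(61.5,157,317))
from workcell import ctrl
f=wrist(ctrl);o=f['o'];th=.1817;c,s=np.cos(th),np.sin(th)
q=lambda r,y,z:round((onz(f,[315,r],165+y*s+z*c)-o['tcp_pos'])@YA-(y*c-z*s)+155,1)
print('l2 tooth level y rel tcp: endtop',q(163.2,160,5),'toothbot',q(158.2,160,-22),'grip top front',q(243,122,35),'grip bottom front',q(224.8,122,5),'grip top back',q(271,98,35))
E
```

```text
w1 rel grip0: end 52.5 tooth bottom? 52.2 front bot 13.5 front top 14.2 back top -9.2 slot 153.4 140.5
l2 tooth level y rel tcp: endtop 50.2 toothbot 49.5 grip top front 50.3 grip bottom front 49.4 grip top back 57.1
```

Call:
send_rows(
  motion="0 0 0 0 0.0009 -0.0002 0;0 0 0 0 0 0 0;-1.15 0 0 0 -0.00017 0.0022 0;-1.15 0 0 0 -0.00017 0.0022 0;-1.15 0 0 0 -0.00017 0.0022 0;-1.15 0 0 0 -0.00017 0.0022 0;0 0 0 0 0 0 0",
)

```text
t: 7.95
tcp_pos: [577.0, 102.9, 183.6]
tool_rot: [0.992, -0.119, 0.007, -0.047]
contact_force: [-0.2, -0.4, 0.5]
width: 13.7
```

```bash
python3 st.py l3; python3 - <<'E'
import cv2
im=cv2.imread('pics/l3.png')[80:240,240:390];cv2.imwrite('pics/l3z.png',cv2.resize(im,None,fx=3.5,fy=3.5,interpolation=cv2.INTER_CUBIC))
i=cv2.imread('pics/l3.png');print([(r,*i[r,312:318].mean(0).astype(int).tolist()) for r in range(135,170)])
E
python3 sl.py
```

```text
t 7.95 tcp [576.99 102.87 183.63] w 13.739122388298028 rel grip0 x,y -0.49095068875801556 98.80009716706468 F crate xyz -0.05731715471828424 -0.40945694021799195 0.5391075003143293 M [-0.54  0.06 -0.09] rot to level [-5.44 -0.13  0.1 ]
[(135, 68, 227, 225), (136, 68, 226, 225), (137, 68, 226, 226), (138, 68, 226, 226), (139, 68, 226, 225), (140, 68, 225, 226), (141, 68, 225, 225), (142, 68, 225, 226), (143, 68, 225, 226), (144, 68, 225, 226), (145, 68, 224, 225), (146, 68, 224, 226), (147, 67, 224, 225), (148, 68, 224, 226), (149, 67, 223, 225), (150, 68, 224, 226), (151, 68, 224, 226), (152, 68, 224, 226), (153, 68, 225, 226), (154, 68, 227, 228), (155, 59, 200, 201), (156, 35, 110, 110), (157, 31, 39, 39), (158, 65, 63, 63), (159, 88, 88, 88), (160, 88, 89, 88), (161, 85, 86, 86), (162, 88, 89, 88), (163, 135, 136, 136), (164, 191, 193, 193), (165, 209, 212, 211), (166, 209, 212, 211), (167, 209, 212, 211), (168, 209, 211, 210), (169, 209, 211, 210)]
rows [122.3 155.9 175.4 207.2] y rel tcp [77.6 55.3 42.  19.5]
rows [122.3 155.9 175.3 207.3] y rel tcp [77.7 55.4 42.1 19.4]
th 0.0953953458884237 bar end row 155.5 ye 56.493054681334826 tooth level via end 52.69677813269823 via grasp 45.78869525671705
```

View pics/l3z.png

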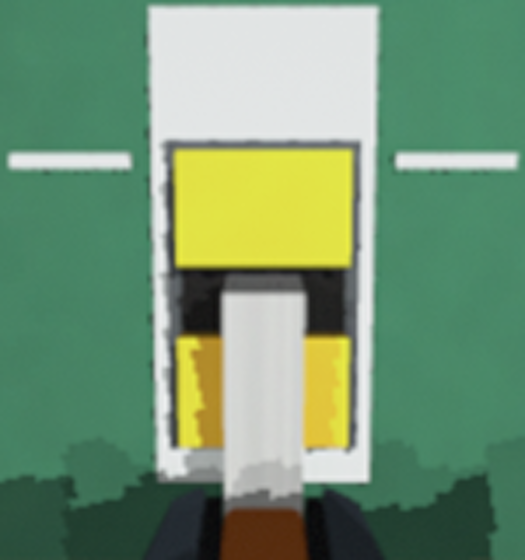

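The zoom shows the tooth's front face just inside the dark slot, with a thin gap to the far wall. I compute the offset at this angle.

```bash
cat > q.py <<'E'
from h import *;from workcell import ctrl;import sys
rt,rb=map(float,sys.argv[1:3])
f=wrist(ctrl);o=f['o'];th=-(R_.from_quat(o['tool_rot']).inv()*RT()).as_rotvec()[0];c,s=np.cos(th),np.sin(th)
q=lambda r,y,z:round((onz(f,[315,r],165+y*s+z*c)-o['tcp_pos'])@YA-(y*c-z*s)+155,1)
print('tooth level y rel tcp: endtop',q(rt,160,5),'toothbot',q(rb,160,-22),'now tooth y span', [round((onz(f,[315,rb],165+160*s-22*c)-o['tcp_pos'])@YA-k,1) for k in(0,10*c)])
E
python3 q.py 163.0 157.7
```

```text
tooth level y rel tcp: endtop 48.3 toothbot 47.8 now tooth y span [np.float64(54.2), np.float64(44.2)]
```

Call:
send_rows(
  motion="0 0 0 0 -0.0006 0.00006 0;-1.0 0 0 0 -0.00017 0.0019 0;-1.0 0 0 0 -0.00017 0.0019 0;0 0 0 0 0 0 0",
)

```text
t: 8.6
tcp_pos: [577.2, 103.8, 179.8]
tool_rot: [0.992, -0.12, 0.005, -0.029]
contact_force: [1.6, -2.6, 0.2]
width: 13.3
```

```bash
python3 st.py; python3 sl.py
```

```text
t 8.6 tcp [577.21 103.82 179.78] w 13.322645192537667 rel grip0 x,y -0.5054584806804621 99.7806252677269 F crate xyz 2.1445381344564343 -2.169362219732653 0.19893100075657721 M [-0.52 -0.01 -0.04] rot to level [-3.36 -0.12  0.05]
rows [121.8 156.7 176.1 208.8] y rel tcp [76.6 54.2 41.2 18.5]
rows [121.8 156.7 176.  208.7] y rel tcp [76.6 54.2 41.3 18.5]
th 0.05858895846805806 bar end row 156.5 ye 55.913197892727815 tooth level via end 51.480509855586234 via grasp 45.13433777506569
```

The tooth is about 5 mm below the wall tops with no vertical force, so it is in the slot. I keep lowering it gently.

Call:
send_rows(
  motion="-0.9 0 0 0 -0.00015 0.0017 0;-0.9 0 0 0 -0.00015 0.0017 0;0 0 0 0 0 0 0",
)

```text
t: 9.02
tcp_pos: [577.4, 104.3, 176.2]
tool_rot: [0.993, -0.12, 0.003, -0.012]
contact_force: [2.3, -1.0, -0.4]
width: 13.6
```

```bash
python3 st.py
```

```text
t 9.025 tcp [577.37 104.27 176.22] w 13.574186023488418 rel grip0 x,y -0.4607871241762969 100.2532066909936 F crate xyz 2.500475728274161 -0.43202653723232376 -0.38829800467563463 M [-0.5  -0.03  0.08] rot to level [-1.45 -0.13  0.04]
```

Call:
send_rows(
  motion="-0.7 0 0 0 -0.0001 0.001 0;-0.6 0 0 0 -0.0001 0.0008 0;0 0 0 0 0 0 0",
)

```text
t: 9.4
tcp_pos: [577.4, 104.5, 174.3]
tool_rot: [0.993, -0.12, 0.001, -0.001]
contact_force: [-0.2, -0.8, 1.3]
width: 13.8
```

```bash
python3 st.py l4
```

```text
t 9.4 tcp [577.4  104.51 174.32] w 13.75726464938974 rel grip0 x,y -0.4827142729081958 100.50060260493926 F crate xyz -0.041906973398749936 -0.8083270114517312 1.3145702762257774 M [0.11 0.11 0.04] rot to level [-0.08 -0.12  0.02]
```

View pics/l4.png

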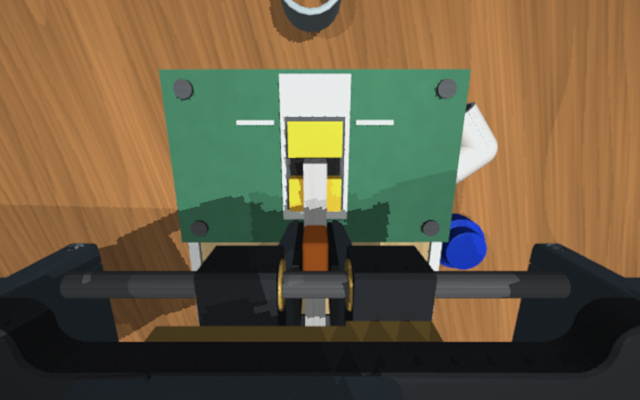

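The bar is level at z 174.3, the same as at the start, with its end at (315,162) inside the slot and only 1.3 N on the tool. I release and retreat upward.

Call:
send_rows(
  motion="0 0 0 0 0 0 0.3;0 0 0 0 0 0 0.5;0 0 0 0 0 0 0.7;0 0 0 0 0 0 0.8;0 0 0 0 0 0 0.8;0 0 0 0 0 0 0.8",
)

```text
t: 10.2
tcp_pos: [577.5, 104.6, 174.5]
tool_rot: [0.993, -0.12, 0.001, -0.001]
contact_force: [0.6, -0.4, -0.1]
width: 70.4
```

Call:
send_rows(
  motion="0 0 0 0 0 -0.01 0.8;0 0 0 0 0 -0.03 0.8;0 0 0 0 0 -0.04 0.8;0 0 0 0 0 -0.04 0.8;0 0 0 0 0 0 0.8;0 0 0 0 0 0 0.8",
)

```text
t: 10.95
tcp_pos: [576.9, 104.3, 300.8]
tool_rot: [0.993, -0.12, 0.002, -0.001]
contact_force: [0.5, -0.4, 0.1]
width: 72.9
```

```bash
python3 - <<'E'
from workcell import ctrl;from h import *
f=wrist(ctrl);o=f['o'];print(o['t'],o['tcp_pos'],o['contact_force'],o['width'])
s=ctrl.grab_frame('scene')['img'][110:250,190:400]
a=cv2.resize(f['img'][60:320,220:420],None,fx=2,fy=2,interpolation=cv2.INTER_CUBIC);b=cv2.resize(s,None,fx=1.9,fy=1.9,interpolation=cv2.INTER_CUBIC)
c=np.zeros((520,800,3),np.uint8);c[:,:400]=a;c[:266,400:799]=b;cv2.imwrite('pics/end.png',c)
E
```

```text
10.95 [576.89615115 104.34879531 300.76986766] [ 0.51076646 -0.43667195  0.06763119] 72.86520506842811
```

View pics/end.png

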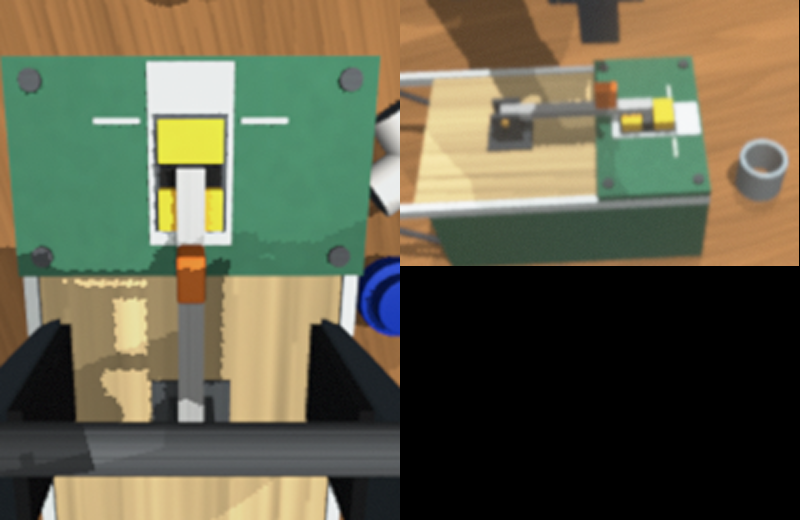

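The bar lies level with its end in the dark slot (end edge at zoom row 167, slot rows 164–188), and the lid is closed against the deck. A last numeric check follows, then I hand in.

```bash
python3 - <<'E'
from workcell import ctrl;from h import *
f=wrist(ctrl);im=f['img'].astype(int);o=f['o']
v=(im[:,302:307,2]-im[:,302:307,0]).mean(1);b=np.nonzero(np.diff((v>80).astype(int))[110:180])[0]+110;print(b)
y=lambda r,z:(onz(f,[315,r],z)-o['tcp_pos'])@YA
print('walls',[round(y(r+.5,157),1) for r in b])
g=im[130:170,313:318].mean((1,2));print(g[8:20].astype(int));e=130+np.argmax(np.diff(g))+.5;print('end row',e,'end if level z170',y(e,170),'-> tooth span',y(e,170)-10)
# two-view height of bar end/grip via scene
S=ctrl.grab_frame('scene');cs=blobs(S['img'],'orange',30);c=[cen(k) for k in cs if cen(k)[0]<420];print(c)
cw=[cen(k) for k in blobs(f['img'],'orange',100)];print(cw)
for k in cw:
  if 290<k[0]<340 and 150<k[1]<230:print(tri([ray(S,c[0]),ray(f,k)]))
E
```

```text
[119 141 153 175]
walls [np.float64(75.7), np.float64(53.5), np.float64(41.0), np.float64(17.4)]
[178 179 180 151  70  84 148 215 229 228 227 228]
end row 144.5 end if level z170 51.58402345350334 -> tooth span 41.58402345350334
[array([297.88132635, 159.17801047])]
[array([314.83915696, 198.88630061])]
(array([576.63902878, 104.45155462, 186.75978781]), [np.float64(0.5925241616204743), np.float64(0.5925241616205391)])
```

```bash
python3 -c "
from workcell import ctrl
print(ctrl.sign_off())"
```

```text
the job is handed in; nothing more can be done
None
```

The lid is closed and the latch bar is home in the keeper slot. I handed the job in at about 11 s, with the gripper open and about 125 mm above the latch.

**What I did:** I measured the grip and the keeper from three cameras; the slot sat about 27 mm from its mark, towards the lid. I pinched the grip, lifted the bar about 10.5° around its pin and slid the lid about 100 mm closed. I trimmed the position by about 1 mm from wrist pictures and lowered the bar in small steps. The tool force I read between moves never passed about 4 N. I then let go.

**Last checks:**
- **Height:** two views put the grip centre at 186.8 mm, against 186.3 mm before the lift, so the bar is level. On top of a wall it would be about 10 mm higher.
- **Tooth in the slot:** the tooth measured 41.6–51.6 mm, inside the slot's 41.0–53.5 mm. It is closer to the near wall than centred.
- **Loose fittings:** I never went near the coupling, union or elbow. They appear in the pictures where they were, but I did not measure them again.

**Disagreements:** the first grip position from the cameras was about 2 mm off from what the wrist camera gave, and I used the wrist camera for the final alignment. One script first took the tooth's lower edge for the bar's end (about 5 mm off); I corrected this before lowering.

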